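Unclip the rail modules and pack them in their case

ROBOT

A 6-joint arm with a two-finger parallel gripper is mounted at the origin on a cart in front of the work surface, level with it; the furniture and walls round the work are solid. World frame = base frame: x ahead of the robot, y to its left, z up, the work surface at z = 0. Lengths are in m, angles in rad, forces in N, time in s.
With the tool pointing down it reaches from about 0.275 to 0.85 m from the base axis. Payload 5.2 kg.
Tool frame: the origin (TCP) lies midway between the tips of the shut fingers; the grasp point (between the pads) lies 19 mm behind it; z points along the fingers, y is the direction in which the jaws open and shut (so a half turn about z gives the same grasp; the last joint's range is limited). The gripper opens to 85 mm and grips with 20 to 120 N. Pads are 22 mm wide; open, the fingers measure 114 mm over their backs; the gripper's body (76 mm by 85 mm) begins 54 mm behind the grasp point. The pads swing forward as they close: fully open they stand 13 mm farther back than shut.
Start: joints at [-1.435, 0.259, 1.535, -0, 1.348, -0.203], TCP at [0.183, -0.519, 0.231] pointing down, gripper open.
Joint ranges: [-3.14, 3.14], [-0.91, 2.08], [0.19, 2.58], [-1.22, 4.36], [0.22, 2.71], [-3.12, 3.12]. Speed limits (rad/s): [2.57, 2.57, 3.14, 3.14, 3.14, 3.14].

INTERFACE

Orientations are given as a unit quaternion [w, x, y, z].
In Python, from workcell import r gives the robot as it stands.
- The arm moves only by the shell command python3 -m jog 'ROWS' [FORCE]. ROWS is JSON, a list that holds one entry, the list of rows, each a list of 7 numbers: the opening in per cent of the stroke, from 0 (shut) to 100 (fully open), then the shift along the tool's x, y, z in mm, then the turn, a rotation vector about the tool's x, y, z in degrees. In form: [[[fingers, x, y, z, ax, ay, az], ...]]. A call has exactly 8 rows; each row is the pose to reach, as a shift and turn from the pose commanded when the call began, along the tool's axes at that moment; what a row does not reach only later rows make up. A row lasts 1/12 s, in which the tool goes at most 41.7 mm and 7.16 degrees, less where a joint would pass 70% of its speed; a pose out of reach is approached as far as the arm can. A call with a gripper value outside its range is refused whole. The fingers move at their own pace and stop on an object; FORCE is the grip in N (left out, the last holds). Time passes only in rows, so rows that repeat a pose let the fingers close, or fill a call up. It gives the time, the measured TCP pose, the force and the opening at its end, in the units of the state.
- r.get_state(): the state, without advancing time (a new reading comes with each control period).
- r.capture(name): name is "scene" or "top"; returns a dict with "pixels" (400x640x3 uint8, red, green, blue), "camera_matrix" (3x3 intrinsics, pixels), "world_from_camera" (4x4, takes a point from camera to world coordinates). Camera axes: x right, y up, looking along -z (the intrinsics and any distortion apply to the point x, -y, -z); pixel columns grow to the right and rows downward; lengths in m; the calibration is good to about 2 mm. A picture is of the moment at which its call begins. There is no depth.
- r.hand_in(): hands the job in, once; it reports no verdict.
The state is a dict: "clock": time; "qpos": joint angles; "joint_velocities": joint speeds; "joint_efforts": joint torques, N m; "tool_pos": TCP position; "tool_rot": TCP orientation; "ft_force": force on the tool from outside, world axes, zero at the start; "ft_torque": the same for the moment, N m; "grip_width": opening from 0.0 (shut) to 1.0 (fully open).
Only numpy, scipy, OpenCV 4.12 (cv2) and the standard library are available. Lean on these libraries where they do the work, as an engineer would, in place of code of your own. Each camera call takes 0.05 s, during which the arm holds its last target. There are 200 camera calls.

TASK

The measuring modules go away for calibration. First turn the switch at the far end of the rail so that its white line points to the red zero mark, and only then take every module off the rail (tip it to the left so that its orange sprung catch on the right lets go, then unhook and lift it) and stand each upright and fully down in a pocket of its own in the transport case, whose cover you first lift off and set aside; finally put the cover back fully down on the case. Leave the other things on the bench alone.

Things in the scene. Friction and masses are not known exactly. Their poses are not given: they have to be found in the camera images.
- rail_stand: Fixed bench stand: grey plate 290 x 90 x 8 mm with a 35 mm steel mounting rail along its x axis, about straight away from the robot. Origin: centre of the plate's underside, on the bench. Modules sit centred on the rail, their centres 55 mm above the bench, between x = -109 and +25 mm; the switch housing is at x = 59..121 mm.
- rail_top (a point): Middle of the rail's top face, 27 mm above the bench. Flanges 3 mm thick, edges at y = +-17.5 mm. Modules straddle the rail, feet 12 mm below its top. Left (+y) foot: fixed hook, 3 mm under the left flange with 2.2 mm play. Right (-y) foot: orange sprung catch, 2.5 mm under the right flange, lets go at 6 to 14 N of lift at that foot.
- rail_edge (a point): Left edge of the rail, half-way up its flange (17.5 mm in +y and 1.5 mm down from rail_top), mid length: the line about which to tip a module. A clipped module does not come straight up. Tip it to the left about this line, right foot rising, till the catch snaps out and that foot is clear above the rail (21 degrees); shift it 8 mm left without lifting, to free the hook; then lift.
- switch_knob (a joint): Angle of the supply changeover switch, rad: 0 when the white line on the black bar knob points to the red zero mark (towards the robot, the rail stand's -x); positive is counter-clockwise seen from above; stays where it is left, turns -1.6..1.6, stiff to about 0.04 N m. Starts turned to the positive side.
- knob_grip (a point): Grip point of the switch's upright bar knob, on its vertical axis, 88 mm above the bench, 90 mm along +x from the rail stand's origin. Bar 36 mm long, 12 mm thick, from 70 to 97 mm above the bench, on a disc of 20 mm radius; grip it across the 12 mm. This point's -x axis is the direction of the white line.
- case: Fixed transport case tray, covered at the start: 182 mm (its x) by 96 mm (its y), walls 36 mm high and 5 mm thick, floor 6 mm above the bench, four foam pockets in a row along x, each about 40 mm (x) by 86 mm (y), parted by 30 mm high dividers. A ledge 9 mm wide runs round it, top 22 mm above the bench. Origin: centre of its underside.
- pocket_1 (a point): Centre of the floor of pocket 1, 6 mm above the bench, at x = -66 mm in the case's frame. A module stands here upright, its 70 mm along the case's y, either way round; any pocket will do, one module each.
- pocket_2 (a point): Centre of the floor of pocket 2, 6 mm above the bench, at x = -22 mm in the case's frame. A module stands here upright, its 70 mm along the case's y, either way round; any pocket will do, one module each.
- pocket_3 (a point): Centre of the floor of pocket 3, 6 mm above the bench, at x = 22 mm in the case's frame. A module stands here upright, its 70 mm along the case's y, either way round; any pocket will do, one module each.
- pocket_4 (a point): Centre of the floor of pocket 4, 6 mm above the bench, at x = 66 mm in the case's frame. A module stands here upright, its 70 mm along the case's y, either way round; any pocket will do, one module each.
- cover: Deep lift-off cover of the case, 0.30 kg: 196 mm (x) by 110 mm (y), 75 mm to its top, open below. Sits with its rim on the case's ledge (origin 22 mm above the bench), slipped 14 mm over the tray's walls with 3 mm of play each way; either way round. Origin: centre of its lower rim. Clear bench to set it down, turned crosswise: between the case and the near edge of the table.
- cover_handle (a point): Centre of the cover's handle bar, 104 mm above its rim: bar 96 mm along the cover's x, 14 mm thick, 14 mm high, with a free gap of 22 mm below it between two posts; grip across the 14 mm, near the middle.
- module_a_mid (a point): Blue-banded pale grey module, 0.14 kg, 30 mm wide (x, along the rail), 80 mm tall. Up to 40 mm above its feet it is 70 mm deep (y); above that a nose 45 mm deep (y +-22.5): grip the nose across those 45 mm, tips above the 40 mm shoulders. This point: its centre, 40 mm above its feet. May be absent. Starts clipped on the rail (see rail_top, rail_edge).
- module_b_mid (a point): Yellow-banded pale grey module, 0.14 kg, 30 mm wide (x, along the rail), 80 mm tall. Up to 40 mm above its feet it is 70 mm deep (y); above that a nose 45 mm deep (y +-22.5): grip the nose across those 45 mm, tips above the 40 mm shoulders. This point: its centre, 40 mm above its feet. May be absent. Starts clipped on the rail (see rail_top, rail_edge).
- module_c_mid (a point): Green-banded pale grey module, 0.14 kg, 30 mm wide (x, along the rail), 80 mm tall. Up to 40 mm above its feet it is 70 mm deep (y); above that a nose 45 mm deep (y +-22.5): grip the nose across those 45 mm, tips above the 40 mm shoulders. This point: its centre, 40 mm above its feet. May be absent. Starts clipped on the rail (see rail_top, rail_edge).
- module_d_mid (a point): Purple-banded pale grey module, 0.14 kg, 30 mm wide (x, along the rail), 80 mm tall. Up to 40 mm above its feet it is 70 mm deep (y); above that a nose 45 mm deep (y +-22.5): grip the nose across those 45 mm, tips above the 40 mm shoulders. This point: its centre, 40 mm above its feet. May be absent. Starts clipped on the rail (see rail_top, rail_edge).
- tube_rack: blue microtube rack 62x200x47 mm, a bystander; origin under its centre.
- reagent_bottle: bottle with black cap, 49 mm wide, 94 mm tall, a bystander; origin under its centre.
- vial_1: small vial, grey cap, 22 mm wide, 51 mm tall, a bystander; origin under its centre.
- vial_2: small vial, red cap, 22 mm wide, 51 mm tall, a bystander; origin under its centre.
Things that resemble listed ones, but are neither listed nor needed, are in the scene too. What is shaped like the part that bears module_c_mid but brown is not meant.

How it is judged:
By the outcome, as a careful person would: the job done as asked, in the order asked, and still so for the second after the job is handed in, with the robot touching nothing.
Of module_a, module_b, module_c, module_d only 2 to 4 are there at a start; the rules pass over those that are not, and their reading is None.
At some moment in a run one of cover may be knocked a few centimetres aside while the robot is not near it.
Once in a run the grip may slacken for a moment while it holds something.
It also fails if it takes over 210 s, if anything falls off the work surface, if the arm or the gripper's body presses on something with over 40 N, if the wrist force passes 120 N, or if a joint passes its speed limit or range.

## Working session

There is one attempt and no reset: what is moved stays moved. The work goes in short steps, Python scripts to look and compute and a shell command to move; the robot and the scene stay as the last step left them, time stands still between calls to the robot, and variables do not carry over. Pictures are saved under pics/ and viewed, about 12 in all and at most 16, crops included, and the job is handed in when it is done.

```bash
ls; mkdir -p pics; cat > h.py <<'E'
import numpy as np, cv2
from workcell import r
from scipy.spatial.transform import Rotation as R
def snap(n,f=None,crop=None,s=1):
    c=r.capture(n); p=c["pixels"][:,:,::-1]
    np.savez('/tmp/%s.npz'%n,**{k:np.array(v) for k,v in c.items()})
    if crop: x0,y0,x1,y1=crop; p=p[y0:y1,x0:x1]
    if f: cv2.imwrite('pics/'+f,cv2.resize(p,None,fx=s,fy=s,interpolation=cv2.INTER_CUBIC))
    return c
def cam(n): return dict(np.load('/tmp/%s.npz'%n,allow_pickle=True))
def world(c,u,v,z):
    K=np.array(c["camera_matrix"]);T=np.array(c["world_from_camera"])
    d=np.linalg.inv(K)@[u,v,1]; d=T[:3,:3]@(d*[1,-1,-1]); o=T[:3,3]
    return o+d*(z-o[2])/d[2]
def pix(c,P):
    K=np.array(c["camera_matrix"]);T=np.array(c["world_from_camera"])
    q=(np.linalg.inv(T)@np.append(P,1))[:3]*[1,-1,-1]; q=K@q; return q[:2]/q[2]
def st():
    s=r.get_state(); print(round(s["clock"],2),np.round(s["tool_pos"],4),np.round(s["tool_rot"],4),np.round(s["ft_force"],1),round(s["grip_width"],3)); return s
E
python3 - <<'E'
from h import *
for n in("scene","top"):
    c=snap(n,n+'0.png'); print({k:np.round(v,3) for k,v in c.items() if k!="pixels"},c.keys())
s=st(); print(R.from_quat(np.roll(s["tool_rot"],-1)).as_matrix().round(3))
E
```

```text
pics
{'camera_matrix': array([[458.696,   0.   , 321.23 ],
       [  0.   , 458.696, 194.21 ],
       [  0.   ,   0.   ,   1.   ]]), 'world_from_camera': array([[ 0.883,  0.239, -0.403, -0.07 ],
       [-0.468,  0.473, -0.746, -1.167],
       [ 0.012,  0.848,  0.53 ,  0.894],
       [ 0.   ,  0.   ,  0.   ,  1.   ]])} dict_keys(['pixels', 'camera_matrix', 'world_from_camera'])
{'camera_matrix': array([[426.605,   0.   , 325.692],
       [  0.   , 426.605, 192.629],
       [  0.   ,   0.   ,   1.   ]]), 'world_from_camera': array([[-0.008,  0.991, -0.135,  0.378],
       [-1.   , -0.005,  0.022, -0.062],
       [ 0.021,  0.135,  0.991,  1.256],
       [ 0.   ,  0.   ,  0.   ,  1.   ]])} dict_keys(['pixels', 'camera_matrix', 'world_from_camera'])
0.1 [ 0.1828 -0.5182  0.2306] [-8.000e-04  9.857e-01  1.686e-01  0.000e+00] [ 0.   0.7 -0.1] 0.998
[[ 0.943  0.332 -0.   ]
 [ 0.332 -0.943  0.002]
 [ 0.    -0.002 -1.   ]]
```

View pics/scene0.png

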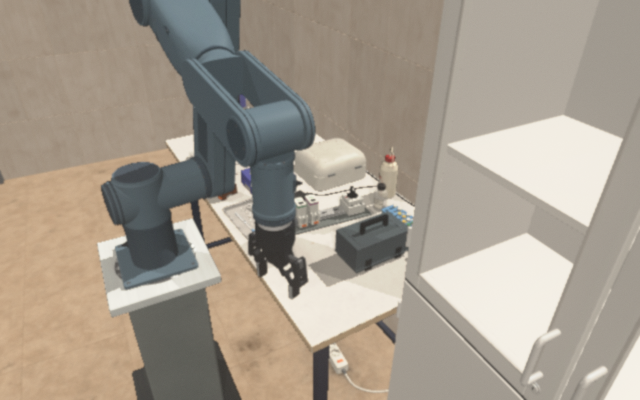

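View pics/top0.png

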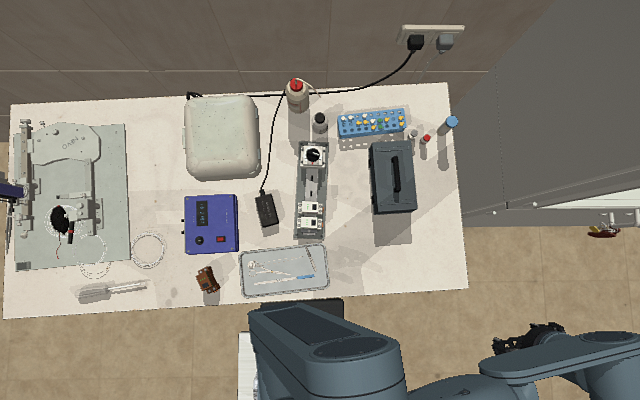

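The top view shows the rail stand at (312,190) with the switch at (313,156) and modules near (311,207) and (311,222). The covered case is at (392,178). The brown lookalike lies at (208,280) and is not one of ours. I'll enlarge to confirm.

```bash
python3 - <<'E'
from h import *
c=snap("top","t1.png",(280,100,440,260),5)
for n,u,v,z in (("rail far",313,141,.008),("rail near",309,239,.008),("handle",396,175,.126)): print(n,world(c,u,v,z).round(3))
E
python3 -c "
import cv2;p=cv2.imread('pics/t1.png');cv2.imwrite('pics/t1.png',cv2.resize(p,(600,600)))"
```

```text
rail far [ 0.704 -0.053  0.008]
rail near [ 0.412 -0.04   0.008]
handle [ 0.579 -0.277  0.126]
```

View pics/t1.png

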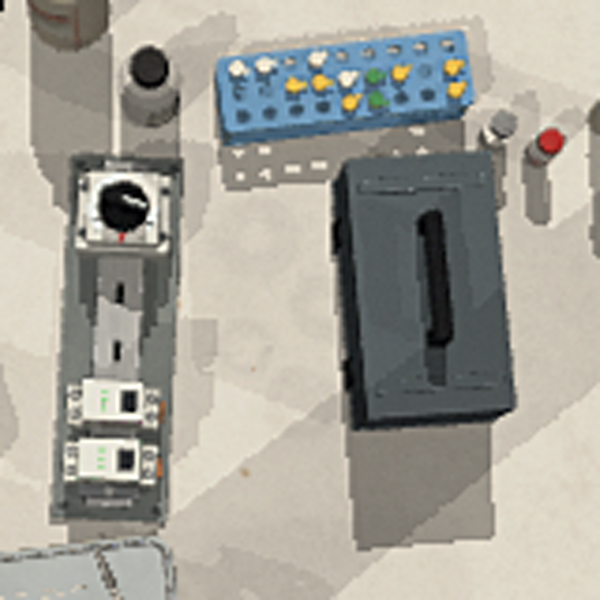

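```bash
python3 - <<'E'
from h import *
c=cam("top")
f=lambda u,v,z: world(c,280+u/3.75,100+v/3.75,z).round(4)
q=[f(*p,.008) for p in((72,155),(184,160),(163,527),(52,522))]; print("plate",*q,np.mean(q,0))
print("x edge dirs",np.degrees([np.arctan2(*(a-b)[1::-1]) for a,b in((q[0],q[3]),(q[1],q[2]))]))
print("edge y dir", [np.degrees(np.arctan2(-(a-b)[0],(a-b)[1])) for a,b in ((q[0],q[1]),(q[3],q[2]))])
print("knob c",f(124,207,.097),"red",f(122,237,.062))
print("modA",f(114,401,.095),"modB",f(110,459,.095))
q=[f(*p,.097) for p in((338,160),(490,152),(512,408),(358,418))];print("cover",*q,np.mean(q,0))
print("cov x dirs",np.degrees([np.arctan2(*(a-b)[1::-1]) for a,b in((q[0],q[3]),(q[1],q[2]))]))
print("handle",f(428,212,.126),f(442,342,.126))
a=c["pixels"][:,:,::-1]
A=cv2.resize(a[140:168,295:331],(540,420),interpolation=cv2.INTER_CUBIC)
cv2.imwrite('pics/knob.png',A)
cs=snap("scene")
# scene crop around rail
B=cv2.resize(cs["pixels"][170:270,230:410,::-1],(720,400),interpolation=cv2.INTER_CUBIC);
cv2.imwrite('pics/sc1.png',B)
E
```

```text
plate [ 0.7033 -0.0113  0.008 ] [ 0.699  -0.1008  0.008 ] [ 0.4072 -0.082   0.008 ] [0.4116 0.004  0.008 ] [ 0.555275 -0.047525  0.008   ]
x edge dirs [-3.00247806 -3.68633979]
edge y dir [np.float64(-2.750642993510818), np.float64(-2.9288581996931153)]
knob c [ 0.6406 -0.0534  0.097 ] red [ 0.6252 -0.0515  0.062 ]
modA [ 0.4966 -0.0455  0.095 ] modB [ 0.4544 -0.0425  0.095 ]
cover [ 0.6759 -0.2128  0.097 ] [ 0.6817 -0.3268  0.097 ] [ 0.4897 -0.3363  0.097 ] [ 0.483  -0.2232  0.097 ] [ 0.582575 -0.274775  0.097   ]
cov x dirs [3.08605373 2.83263732]
handle [ 0.6296 -0.2735  0.126 ] [ 0.5346 -0.2808  0.126 ]
```

View pics/knob.png

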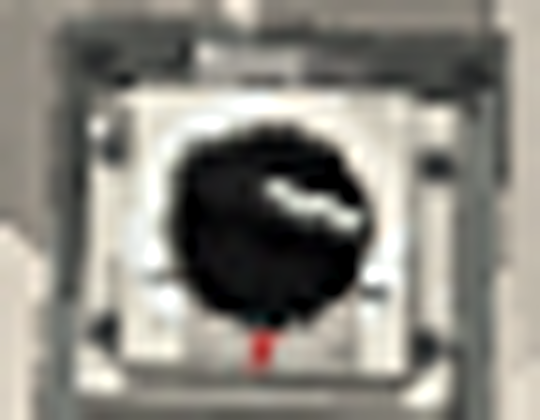

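View pics/sc1.png

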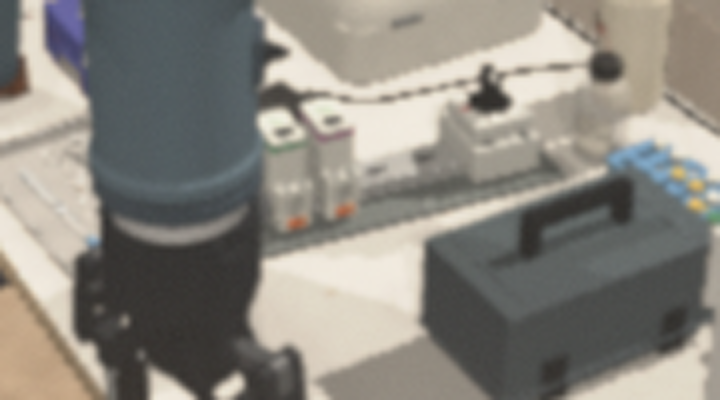

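Two modules are clipped: the green one (near, top view ~(309,222)) and the purple one (far, ~(310,207)). Both are pale grey with the right band colours. The brown block at (208,280) is excluded. The knob's white line runs from (270,185) to (358,218) in the crop, about +72° from the red mark at (262,350).

```bash
cat >> h.py <<'E'
def tgt(pos,jaw,tilt=0,tiltaxis=None):
    "shift mm / rotvec deg in present tool frame to reach TCP pos, tool down, jaw axis at world angle jaw (deg)"
    s=r.get_state(); R0=R.from_quat(np.roll(s["tool_rot"],-1)); a=np.radians(jaw)
    y=np.array([np.cos(a),np.sin(a),0]);z=np.array([0,0,-1.]);R1=R.from_matrix(np.c_[np.cross(y,z),y,z])
    if tilt: R1=R.from_rotvec(np.radians(tilt)*np.array(tiltaxis))*R1
    print("->",R0.inv().apply((np.array(pos)-s["tool_pos"])*1000).round(1),np.degrees((R0.inv()*R1).as_rotvec()).round(1))
E
python3 - <<'E'
from h import *
c=cam("top"); st()
print("bartop",world(c,313,152.4,.097),"bottle",world(c,320,130,.0),"cap",world(c,319.5,118,.09),"table edge",world(c,390,294,0), "rack near",world(c,340,139,0))
print(pix(c,[.645,-.0524,.097]))
tgt([.6445,-.0525,.17],-20.6); tgt([.6445,-.0525,.073],-20.6)
E
```

```text
0.2 [ 0.1828 -0.5184  0.2308] [-6.000e-04  9.857e-01  1.686e-01  0.000e+00] [-0.3 -0.3 -0.6] 1.001
bartop [ 0.64850883 -0.05320028  0.097     ] bottle [ 0.74054498 -0.07394166  0.        ] cap [ 0.74947146 -0.07187676  0.09      ] table edge [ 0.25247415 -0.27318466  0.        ] rack near [ 0.71239665 -0.13429541  0.        ]
[312.71624505 153.63737095]
-> [ 590.3 -285.9   61.2] [ -0.1  -0.  -50. ]
-> [ 590.3 -285.8  158.2] [ -0.1  -0.  -50. ]
```

```bash
python3 -m jog '[[[40,295,-143,0,0,0,-50],[40,295,-143,0,0,0,-50],[40,295,-143,0,0,0,-50],[40,295,-143,0,0,0,-50],[40,295,-143,0,0,0,-50],[40,295,-143,0,0,0,-50],[40,295,-143,0,0,0,-50],[40,295,-143,0,0,0,-50]]]' 60; python3 -c "
from h import *
st();tgt([.645,-.0527,.17],-20.6)"
```

```text
clock: 0.87
tool_pos: [0.4148, -0.2835, 0.2313]
tool_rot: [-0.0, 0.82, 0.572, 0.0]
ft_force: [0.0, -0.2, -1.5]
grip_width: 0.4
0.87 [ 0.4148 -0.2835  0.2313] [-0.000e+00  8.201e-01  5.723e-01  2.000e-04] [ 0.  -0.2 -1.5] 0.4
-> [296.  136.4  61.5] [ 0.  -0.   0.4]
```

```bash
python3 -m jog '[[[40,37,17,0,0,0,0],[40,74,34,0,0,0,0],[40,111,51,0,0,0,0],[40,148,68,0,0,0,0],[40,185,85,10,0,0,0],[40,222,102,30,0,0,0],[40,260,120,50,0,0,0],[40,296,136,61,0,0,0]]]' >/dev/null; python3 -m jog '[[[40,0,0,20,0,0,0],[40,0,0,40,0,0,0],[40,0,0,60,0,0,0],[40,0,0,75,0,0,0],[40,0,0,87,0,0,0],[40,0,0,97,0,0,0],[40,0,0,97,0,0,0],[40,0,0,97,0,0,0]]]' ; python3 -c "
from h import *
tgt([.645,-.0527,.073],-20.6)
snap('top','k2.png',(285,125,345,170),9)"
```

```text
clock: 2.2
tool_pos: [0.6395, -0.0621, 0.0756]
tool_rot: [-0.0, 0.822, 0.569, -0.0]
ft_force: [-0.6, -0.2, 0.2]
grip_width: 0.399
-> [10.7  1.9  2.6] [-0.  0.  0.]
```

View pics/k2.png

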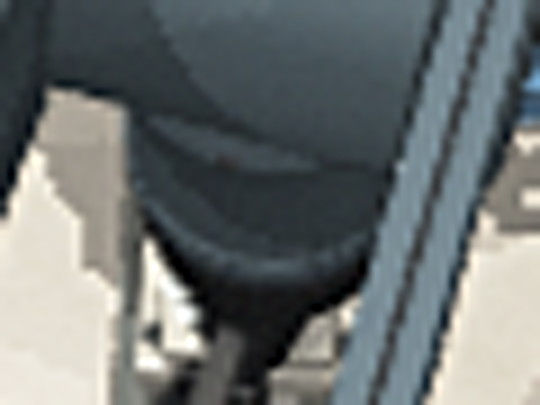

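The arm hides the knob here, so this view doesn't help. I'll correct the offset, close the jaws, then turn.

```bash
python3 -m jog '[[[40,5,1,1,0,0,0],[40,11,2,2,0,0,0],[40,11,2,2,0,0,0],[0,11,2,2,0,0,0],[0,11,2,2,0,0,0],[0,11,2,2,0,0,0],[0,11,2,2,0,0,0],[0,11,2,2,0,0,0]]]' 40;  python3 -c "
from h import *
tgt([.645,-.0527,.073],-93.1)"
```

```text
clock: 2.92
tool_pos: [0.6492, -0.0535, 0.0748]
tool_rot: [0.003, 0.822, 0.569, 0.003]
ft_force: [10.4, -1.7, -4.8]
grip_width: 0.132
-> [-0.8 -4.2  1.7] [ 0.4 -0.4 72.5]
```

```bash
python3 -m jog '[[[0,0,2,0,0,0,0],[0,0,4,0,0,0,0],[0,0,4,0,0,0,0],[0,0,4,0,0,0,4],[0,0,4,0,0,0,9],[0,0,4,0,0,0,14],[0,0,4,0,0,0,19],[0,0,4,0,0,0,24]]]';python3 -m jog '[[[0,0,0,0,0,0,6],[0,0,0,0,0,0,12],[0,0,0,0,0,0,18],[0,0,0,0,0,0,24],[0,0,0,0,0,0,30],[0,0,0,0,0,0,36],[0,0,0,0,0,0,42],[0,0,0,0,0,0,48]]]';  python3 -c "
from h import *
tgt([.645,-.0527,.073],-93.1)"
```

```text
clock: 3.58
tool_pos: [0.6496, -0.0537, 0.0747]
tool_rot: [0.0, 0.923, 0.384, 0.001]
ft_force: [1.8, 0.5, 3.8]
grip_width: 0.134
clock: 4.25
tool_pos: [0.65, -0.0543, 0.0747]
tool_rot: [0.0, 1.0, -0.025, 0.001]
ft_force: [2.1, -0.5, 3.4]
grip_width: 0.131
-> [-5.1 -1.4  1.7] [ 0.  -0.1  0.2]
```

```bash
python3 -m jog '[[[40,0,0,0,0,0,0],[40,0,0,0,0,0,0],[40,0,0,0,0,0,0],[40,0,0,-30,0,0,0],[40,0,0,-60,0,0,0],[40,0,0,-100,0,0,0],[40,0,0,-140,0,0,0],[40,0,0,-140,0,0,0]]]' >/dev/null; python3 -m jog '[[[40,-20,40,0,0,0,0],[40,-40,80,0,0,0,0],[40,-60,120,0,0,0,0],[40,-90,150,0,0,0,0],[40,-120,180,0,0,0,0],[40,-150,210,0,0,0,0],[40,-180,240,0,0,0,0],[40,-200,280,0,0,0,0]]]';python3 -m jog '[[[40,0,40,0,0,0,0],[40,0,80,0,0,0,0],[40,0,100,0,0,0,0],[40,0,100,0,0,0,0],[40,0,100,0,0,0,0],[40,0,100,0,0,0,0],[40,0,100,0,0,0,0],[40,0,100,0,0,0,0]]]';  python3 -c "
from h import *
c=snap('top');p=c['pixels'][:,:,::-1]
A=cv2.resize(p[140:168,295:331],(540,420),interpolation=cv2.INTER_CUBIC)
B=cv2.resize(p[130:225,360:425],(260,380),interpolation=cv2.INTER_CUBIC)
o=np.zeros((420,800,3),np.uint8);o[:,:540]=A;o[:380,540:]=B
cv2.imwrite('pics/k3.png',o)"
```

```text
clock: 5.58
tool_pos: [0.4418, -0.312, 0.2135]
tool_rot: [-0.001, 1.0, -0.021, -0.001]
ft_force: [0.6, 0.7, 0.3]
grip_width: 0.399
clock: 6.25
tool_pos: [0.4403, -0.4108, 0.2138]
tool_rot: [-0.0, 1.0, -0.022, -0.0]
ft_force: [-0.4, 0.7, -0.1]
grip_width: 0.403
```

View pics/k3.png

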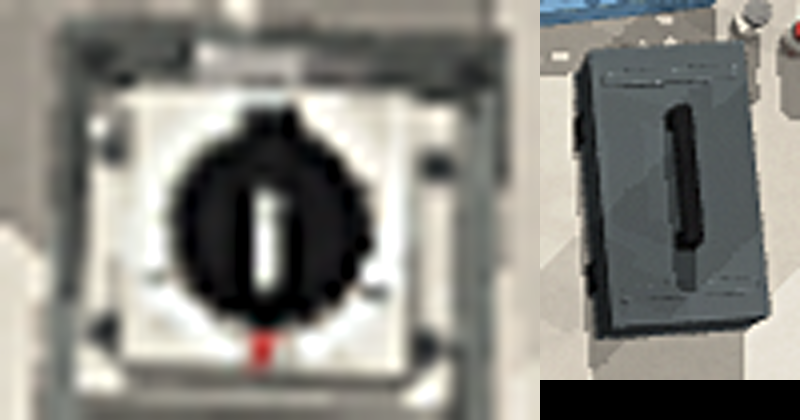

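The knob's white line (crop (268,190) to (264,285)) now points at the red mark, within about 1°. The cover has not moved. Next is the cover handle.

```bash
python3 -c "
from h import *
c=cam('top');print(world(c,396.2,173.9,.133),[world(c,*p,.133).round(4) for p in((395,156.5),(397.5,191))])
tgt([.582,-.277,.16],-87)"
```

```text
[ 0.58049643 -0.27637878  0.133     ] [array([ 0.6282, -0.2746,  0.133 ]), array([ 0.5342, -0.2785,  0.133 ])]
-> [ 135.7 -140.    54. ] [-0.  -0.  -5.5]
```

```bash
python3 -m jog '[[[40,34,-35,0,0,0,-5.5],[40,68,-70,0,0,0,-5.5],[40,102,-105,0,0,0,-5.5],[40,136,-140,20,0,0,-5.5],[40,136,-140,54,0,0,-5.5],[40,136,-140,85,0,0,-5.5],[40,136,-140,105,0,0,-5.5],[40,136,-140,107,0,0,-5.5]]]'; python3 -m jog '[[[40,0,0,0,0,0,0],[0,0,0,0,0,0,0],[0,0,0,0,0,0,0],[0,0,0,0,0,0,0],[0,0,0,0,0,0,0],[0,0,0,0,0,0,0],[0,0,0,0,0,0,0],[0,0,0,0,0,0,0]]]' 90; python3 -c "
from h import *
tgt([.582,-.277,.107],-87)"
```

```text
clock: 6.97
tool_pos: [0.5798, -0.2745, 0.1013]
tool_rot: [-0.003, 1.0, 0.027, -0.004]
ft_force: [-1.7, 0.3, -0.2]
grip_width: 0.399
clock: 7.63
tool_pos: [0.5832, -0.2804, 0.1091]
tool_rot: [0.002, 1.0, 0.025, 0.002]
ft_force: [0.8, -3.1, 6.8]
grip_width: 0.144
-> [-1.1 -3.5  2.1] [ 0.2 -0.2 -0.1]
```

```bash
python3 -m jog '[[[0,0,3,0,0,0,0],[0,0,3,-5,0,0,0],[0,0,3,-15,0,0,0],[0,0,3,-30,0,0,0],[0,0,3,-50,0,0,0],[0,0,3,-70,0,0,0],[0,0,3,-90,0,0,0],[0,0,3,-90,0,0,0]]]'; python3 -c "
from h import *
tgt([.365,-.31,.2],3);tgt([.365,-.31,.2],-177)"
```

```text
clock: 8.3
tool_pos: [0.5839, -0.2828, 0.2016]
tool_rot: [0.002, 1.0, 0.025, 0.003]
ft_force: [1.5, -0.7, -1.6]
grip_width: 0.144
-> [-220.    16.1    0.4] [  0.5  -0.  -90.1]
-> [-220.    16.1    0.4] [-0.  -0.5 89.9]
```

```bash
python3 -m jog '[[[0,-20,0,0,0,0,-5],[0,-40,2,0,0,0,-10],[0,-60,4,0,0,0,-16],[0,-85,6,0,0,0,-22],[0,-110,8,0,0,0,-28],[0,-135,10,0,0,0,-34],[0,-160,12,0,0,0,-40],[0,-185,14,0,0,0,-45]]]'; python3 -c "
from h import *
tgt([.365,-.31,.2],3)"
```

```text
clock: 8.97
tool_pos: [0.3964, -0.3042, 0.1955]
tool_rot: [-0.001, 0.913, 0.408, -0.0]
ft_force: [-0.5, -0.3, -2.8]
grip_width: 0.142
-> [-25.2 -19.6  -4.5] [ -0.1  -0.1 -44.8]
```

```bash
python3 -m jog '[[[0,-5,-4,0,0,0,-6],[0,-10,-8,0,0,0,-12],[0,-15,-12,0,0,0,-18],[0,-20,-16,0,0,0,-25],[0,-25,-20,0,0,0,-32],[0,-25,-20,0,0,0,-39],[0,-25,-20,0,0,0,-45],[0,-25,-20,0,0,0,-45]]]'; python3 -m jog '[[[0,0,0,20,0,0,0],[0,0,0,40,0,0,0],[0,0,0,60,0,0,0],[0,0,0,75,0,0,0],[0,0,0,85,0,0,0],[0,0,0,94,0,0,0],[0,0,0,102,0,0,0],[0,0,0,107,0,0,0]]]';python3 -c "
from h import *
tgt([.365,-.31,.087],3)"
```

```text
clock: 9.63
tool_pos: [0.3659, -0.3095, 0.1957]
tool_rot: [-0.001, 0.688, 0.726, 0.0]
ft_force: [0.1, 0.6, -2.8]
grip_width: 0.145
clock: 10.3
tool_pos: [0.3666, -0.31, 0.089]
tool_rot: [-0.0, 0.689, 0.725, 0.0]
ft_force: [0.1, -0.1, -3.2]
grip_width: 0.147
-> [ 0.1 -1.6  2. ] [-0.  -0.  -0.1]
```

```bash
python3 -m jog '[[[0,0,0,1,0,0,0],[0,0,0,2,0,0,0],[0,0,0,3,0,0,0],[0,0,0,3,0,0,0],[40,0,0,3,0,0,0],[40,0,0,3,0,0,0],[40,0,0,3,0,0,0],[40,0,0,3,0,0,0]]]'; python3 -m jog '[[[40,0,0,-20,0,0,0],[40,0,0,-50,0,0,0],[40,0,0,-80,0,0,0],[40,0,0,-110,0,0,0],[40,-40,0,-120,0,0,0],[40,-80,0,-120,0,0,0],[40,-120,0,-120,0,0,0],[40,-120,0,-120,0,0,0]]]';python3 -c "
from h import *
c=snap('top');p=c['pixels'][:,:,::-1]
cv2.imwrite('pics/c4.png',cv2.resize(p[125:285,285:465],None,fx=4.4,fy=3.75,interpolation=cv2.INTER_CUBIC))"
```

```text
clock: 10.97
tool_pos: [0.3668, -0.3103, 0.0871]
tool_rot: [0.0, 0.689, 0.725, -0.0]
ft_force: [0.2, -0.9, -0.8]
grip_width: 0.401
clock: 11.63
tool_pos: [0.3726, -0.437, 0.2068]
tool_rot: [0.002, 0.69, 0.724, -0.002]
ft_force: [0.1, 1.0, 0.5]
grip_width: 0.396
```

View pics/c4.png

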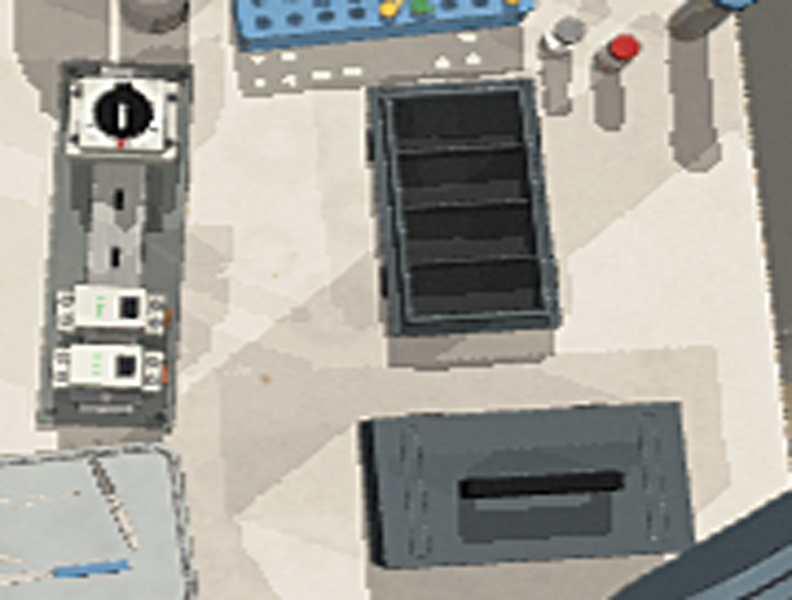

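```bash
python3 - <<'E'
from h import *
c=cam('top')
f=lambda u,v,z: world(c,285+u/4.4,125+v/3.75,z).round(4)
q=[f(*p,.022) for p in((367,88),(536,80),(560,327),(390,335))];print("ledge",*q,np.mean(q,0))
print("dirs",np.degrees([np.arctan2(*(a-b)[1::-1]) for a,b in((q[0],q[3]),(q[1],q[2]))]), np.linalg.norm(q[0]-q[3]),np.linalg.norm(q[0]-q[1]))
for z in(.03,.036): print("div",[(f(*a,z)+f(*b,z))/2 for a,b in(((400,152),(530,146)),((405,205),(533,201)),((408,262),(540,258)))])
for n,b in(("purple",((77,288),(147,292),(145,332),(75,328))),("green",((71,346),(142,350),(140,391),(69,387)))):
    q=[f(*p,.095) for p in b]; print(n,*q,np.mean(q,0))
T=c["world_from_camera"];print(np.array(T))
E
```

```text
ledge [ 0.6775 -0.2171  0.022 ] [ 0.6837 -0.3318  0.022 ] [ 0.487  -0.3412  0.022 ] [ 0.4815 -0.2281  0.022 ] [ 0.582425 -0.27955   0.022   ]
dirs [3.21220976 2.73599845] 0.19630843079195556 0.1148674453446232
div [array([ 0.62645, -0.28065,  0.03   ]), array([ 0.5836, -0.2821,  0.03  ]), array([ 0.53875, -0.28415,  0.03   ])]
div [array([ 0.62525, -0.2796 ,  0.036  ]), array([ 0.5826, -0.281 ,  0.036 ]), array([ 0.538  , -0.28305,  0.036  ])]
purple [ 0.5109 -0.024   0.095 ] [ 0.5077 -0.0675  0.095 ] [ 0.4784 -0.0661  0.095 ] [ 0.4816 -0.0227  0.095 ] [ 0.49465  -0.045075  0.095   ]
green [ 0.4685 -0.0202  0.095 ] [ 0.4653 -0.0641  0.095 ] [ 0.4356 -0.0628  0.095 ] [ 0.4388 -0.019   0.095 ] [ 0.45205  -0.041525  0.095   ]
[[-0.00773698  0.99082593 -0.13492266  0.37774856]
 [-0.99974842 -0.00482381  0.021905   -0.06194762]
 [ 0.0210532   0.13505819  0.99061397  1.25602935]
 [ 0.          0.          0.          1.        ]]
```

The case is open with four pockets. Its centre is about (0.584,-0.281) with yaw +3°, and the ledge measures 196×115 against the expected 200×114. Going to the purple module now.

```bash
python3 -c "
from h import *
tgt([.497,-.0458,.2],86.9)"
```

```text
-> [381.2 143.1   5.8] [ -0.    0.1 -84.2]
```

```bash
python3 -m jog '[[[85,40,15,0,0,0,-7],[85,80,30,0,0,0,-14],[85,115,45,0,0,0,-21],[85,150,60,0,0,0,-28],[85,185,75,0,0,0,-35],[85,220,85,0,0,0,-42],[85,255,95,0,0,0,-49],[85,290,109,0,0,0,-56]]]' 80; python3 -c "
from h import *
tgt([.497,-.0458,.2],86.9)"
```

```text
clock: 12.35
tool_pos: [0.4658, -0.1319, 0.2067]
tool_rot: [-0.0, 0.265, 0.964, 0.0]
ft_force: [1.5, -0.8, 0.1]
grip_width: 0.852
-> [17.1 90.   6.8] [  0.   -0.  -27.6]
```

```bash
python3 -m jog '[[[85,3,20,0,0,0,-7],[85,6,45,0,0,0,-14],[85,10,70,0,0,0,-21],[85,17,90,7,0,0,-27.6],[85,17,90,7,0,0,-27.6],[85,17,90,7,0,0,-27.6],[85,17,90,7,0,0,-27.6],[85,17,90,7,0,0,-27.6]]]'; python3 -c "
from h import *
tgt([.497,-.0458,.057],86.9)"
```

```text
clock: 13.02
tool_pos: [0.4984, -0.0495, 0.1999]
tool_rot: [0.0, 0.031, 1.0, -0.0]
ft_force: [-0.1, -0.2, -1.0]
grip_width: 0.851
-> [  1.7   3.7 142.9] [-0.   0.  -0.5]
```

```bash
python3 -m jog '[[[85,0,0,25,0,0,0],[85,0,0,60,0,0,0],[85,0,0,90,0,0,0],[85,0,0,110,0,0,0],[85,0,0,125,0,0,0],[85,0,0,135,0,0,0],[85,0,0,135,0,0,0],[85,0,0,135,0,0,0]]]'; python3 -c "
from h import *
tgt([.497,-.0458,.057],86.9)"
```

```text
clock: 13.68
tool_pos: [0.4988, -0.0496, 0.0649]
tool_rot: [-0.0, 0.031, 1.0, 0.0]
ft_force: [0.8, -0.1, 0.2]
grip_width: 0.851
-> [2.  3.7 7.9] [ 0.  -0.  -0.5]
```

```bash
python3 -m jog '[[[85,2,4,4,0,0,-0.5],[85,2,4,8,0,0,-0.5],[85,2,4,8,0,0,-0.5],[0,2,4,8,0,0,-0.5],[0,2,4,8,0,0,-0.5],[0,2,4,8,0,0,-0.5],[0,2,4,8,0,0,-0.5],[0,2,4,8,0,0,-0.5]]]' 80; python3 -c "
from h import *
tgt([.497,-.0458,.057],86.9)"
```

```text
clock: 14.35
tool_pos: [0.4975, -0.045, 0.0573]
tool_rot: [0.001, 0.026, 1.0, -0.0]
ft_force: [-0.9, -1.5, 5.6]
grip_width: 0.517
-> [ 0.4 -0.8  0.3] [-0.   0.1  0.1]
```

Gripped at 44 mm, as expected. Tipping it left.

```bash
python3 -m jog '[[[0,0,1.6,-0.8,3,0,0],[0,0,3.4,-1.6,6,0,0],[0,0,5.1,-2.4,9,0,0],[0,0,7,-3,12,0,0],[0,0,8.8,-3.5,15,0,0],[0,0,10.6,-3.9,18,0,0],[0,0,12.5,-4.2,21,0,0],[0,0,13,-4.3,22,0,0]]]' 100; python3 -c "
from h import *
s=st();print(s['ft_torque'])
tgt([.497,-.0458,.057],86.9)"
```

```text
clock: 15.02
tool_pos: [0.4976, -0.0307, 0.0606]
tool_rot: [-0.005, 0.025, 0.981, -0.192]
ft_force: [-0.2, 0.1, -0.2]
grip_width: 0.514
15.02 [ 0.4976 -0.0307  0.0606] [-0.005   0.0247  0.9811 -0.1917] [-0.2  0.1 -0.2] 0.514
[ 0.18772137 -0.03751066  0.03155119]
-> [ -0.1 -12.6   9. ] [-22.1   0.    0.2]
```

```bash
python3 -m jog '[[[0,0,2.8,-1.1,0,0,0],[0,0,5.6,-2.2,0,0,0],[0,0,8.3,-3.4,0,0,0],[0,0,4.5,-12.7,0,0,0],[0,0,-3,-31,0,0,0],[0,0,-10.4,-49.8,0,0,0],[0,0,-18,-68,0,0,0],[0,0,-25.4,-86.8,0,0,0]]]' 100; python3 -c "
from h import *
s=st();print(s['ft_torque'])
tgt([.606,-.28,.147],93)"
```

```text
clock: 15.68
tool_pos: [0.4979, -0.0233, 0.1526]
tool_rot: [-0.005, 0.026, 0.981, -0.19]
ft_force: [0.5, 0.3, -2.1]
grip_width: 0.514
15.68 [ 0.4979 -0.0233  0.1526] [-0.005   0.026   0.9814 -0.1903] [ 0.5  0.3 -2.1] 0.514
[0.27760434 0.01566288 0.01706191]
-> [-121.6 -230.3   98.9] [-21.9  -1.2  -6. ]
```

```bash
python3 -m jog '[[[0,-7,-15,4,-4,0,-1],[0,-20,-40,15,-10,0,-2],[0,-38,-72,29,-16,0,-4],[0,-56,-106,44,-22,-1,-6],[0,-75,-142,60,-22,-1,-6],[0,-94,-178,76,-22,-1,-6],[0,-110,-210,90,-22,-1,-6],[0,-121.6,-230.3,99,-22,-1,-6]]]' 100; python3 -c "
from h import *
s=st();print(s['ft_torque'])
tgt([.606,-.28,.075],93)
c=snap('top');p=c['pixels'][:,:,::-1]
a=cv2.resize(p[125:285,285:465],None,fx=2.2,fy=2,interpolation=cv2.INTER_CUBIC)
c=snap('scene');p=c['pixels'][:,:,::-1]
b=cv2.resize(p[180:280,320:420],(400,400),interpolation=cv2.INTER_CUBIC)
o=np.zeros((400,800,3),np.uint8);o[:a.shape[0],:a.shape[1]]=a;o[:,400:]=b
cv2.imwrite('pics/m5.png',o)"
```

```text
clock: 16.35
tool_pos: [0.6061, -0.2827, 0.1465]
tool_rot: [-0.001, -0.026, 1.0, 0.0]
ft_force: [1.0, -0.7, -1.1]
grip_width: 0.513
16.35 [ 0.6061 -0.2827  0.1465] [-1.000e-03 -2.590e-02  9.997e-01  3.000e-04] [ 1.  -0.7 -1.1] 0.513
[-0.03696704  0.00118924  0.05115584]
-> [-0.2  2.7 71.5] [ 0.  -0.1 -0. ]
```

View pics/m5.png

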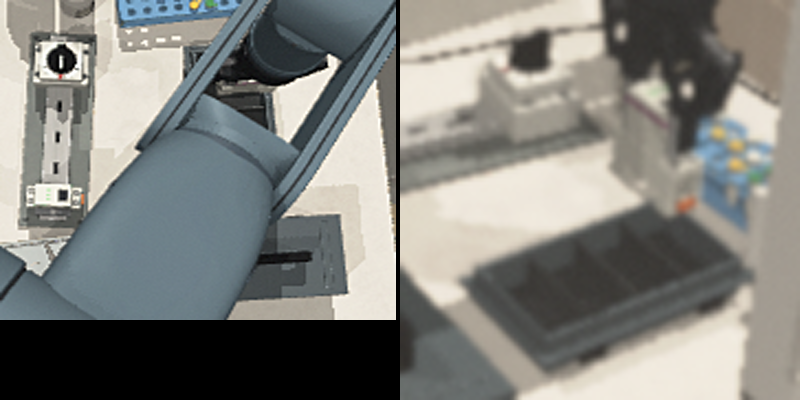

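The purple module hangs upright in the grip above the case, and the green one is still on the rail. Lowering.

```bash
python3 -m jog '[[[0,0,2,15,0,0,0],[0,0,2,30,0,0,0],[0,0,2,45,0,0,0],[0,0,2,58,0,0,0],[0,0,2,68,0,0,0],[0,0,2,77,0,0,0],[0,0,2,85,0,0,0],[0,0,2,92,0,0,0]]]' 100; python3 -m jog '[[[0,0,0,2,0,0,0],[0,0,0,4,0,0,0],[0,0,0,5,0,0,0],[0,0,0,6,0,0,0],[0,0,0,7,0,0,0],[0,0,0,7,0,0,0],[0,0,0,7,0,0,0],[0,0,0,7,0,0,0]]]'
```

```text
clock: 17.12
tool_pos: [0.6061, -0.2775, 0.0532]
tool_rot: [-0.001, -0.027, 1.0, 0.0]
ft_force: [-0.0, -0.0, -1.0]
grip_width: 0.516
clock: 17.78
tool_pos: [0.6064, -0.2775, 0.0485]
tool_rot: [-0.001, -0.027, 1.0, -0.0]
ft_force: [-3.0, 1.7, 6.3]
grip_width: 0.518
```

```bash
python3 -m jog '[[[85,0,0,0,0,0,0],[85,0,0,-1,0,0,0],[85,0,0,-1,0,0,0],[85,0,0,-1,0,0,0],[85,0,0,-20,0,0,0],[85,0,0,-60,0,0,0],[85,0,0,-100,0,0,0],[85,0,0,-135,0,0,0]]]' 80; python3 -c "
from h import *
st();tgt([.454,-.0434,.18],86.9)"
```

```text
clock: 18.45
tool_pos: [0.6066, -0.2775, 0.1834]
tool_rot: [-0.001, -0.027, 1.0, 0.0]
ft_force: [0.9, -0.8, 0.2]
grip_width: 0.856
18.45 [ 0.6066 -0.2775  0.1834] [-1.200e-03 -2.670e-02  9.996e-01  1.000e-04] [ 0.9 -0.8  0.2] 0.856
-> [139.9 241.9   3.8] [ 0.  -0.1  6.2]
```

```bash
python3 -m jog '[[[85,17,30,0,0,0,1],[85,35,60,0,0,0,2],[85,52,90,0,0,0,3],[85,70,121,0,0,0,4],[85,90,155,0,0,0,5],[85,110,190,0,0,0,6.2],[85,130,225,0,0,0,6.2],[85,140,242,0,0,0,6.2]]]'; python3 -m jog '[[[85,0,0,0,0,0,0],[85,0,0,25,0,0,0],[85,0,0,55,0,0,0],[85,0,0,80,0,0,0],[85,0,0,100,0,0,0],[85,0,0,110,0,0,0],[85,0,0,115,0,0,0],[85,0,0,115,0,0,0]]]'; python3 -c "
from h import *
tgt([.454,-.0434,.057],86.9)"
```

```text
clock: 19.12
tool_pos: [0.4506, -0.0398, 0.1817]
tool_rot: [-0.002, 0.027, 1.0, 0.001]
ft_force: [0.1, -0.2, -1.1]
grip_width: 0.847
clock: 19.78
tool_pos: [0.4532, -0.0435, 0.066]
tool_rot: [-0.002, 0.028, 1.0, 0.0]
ft_force: [-0.5, -0.4, 0.7]
grip_width: 0.852
-> [-0.8  0.1  9. ] [ 0.  -0.3 -0.1]
```

```bash
python3 -m jog '[[[85,-1,0,5,0,0,0],[85,-1,0,9,0,0,0],[85,-1,0,9,0,0,0],[0,-1,0,9,0,0,0],[0,-1,0,9,0,0,0],[0,-1,0,9,0,0,0],[0,-1,0,9,0,0,0],[0,-1,0,9,0,0,0]]]' 80; python3 -m jog '[[[0,0,1.6,-0.8,3,0,0],[0,0,3.4,-1.6,6,0,0],[0,0,5.1,-2.4,9,0,0],[0,0,7,-3,12,0,0],[0,0,8.8,-3.5,15,0,0],[0,0,10.6,-3.9,18,0,0],[0,0,12.5,-4.2,21,0,0],[0,0,13,-4.3,22,0,0]]]' 100; python3 -c "
from h import *
tgt([.454,-.0434,.057],86.9)"
```

```text
clock: 20.45
tool_pos: [0.4551, -0.0434, 0.0587]
tool_rot: [-0.001, 0.027, 1.0, -0.0]
ft_force: [-0.3, 0.1, 5.8]
grip_width: 0.517
clock: 21.12
tool_pos: [0.4556, -0.0294, 0.0624]
tool_rot: [-0.006, 0.026, 0.981, -0.192]
ft_force: [-0.1, 0.9, 3.1]
grip_width: 0.511
-> [  0.9 -11.   10.3] [-22.1  -0.1   0.1]
```

```bash
python3 -m jog '[[[0,0,2.8,-1.1,0,0,0],[0,0,5.6,-2.2,0,0,0],[0,0,8.3,-3.4,0,0,0],[0,0,4.5,-12.7,0,0,0],[0,0,-3,-31,0,0,0],[0,0,-10.4,-49.8,0,0,0],[0,0,-18,-68,0,0,0],[0,0,-25.4,-86.8,0,0,0]]]' 100; python3 -c "
from h import *
s=st();print(s['ft_torque'])
tgt([.518,-.2825,.15],93)"
```

```text
clock: 21.78
tool_pos: [0.4551, -0.0217, 0.1536]
tool_rot: [-0.007, 0.027, 0.981, -0.19]
ft_force: [0.5, -0.6, -2.5]
grip_width: 0.517
21.78 [ 0.4551 -0.0217  0.1536] [-0.0073  0.0271  0.9813 -0.1902] [ 0.5 -0.6 -2.5] 0.517
[ 0.32250815 -0.03971253 -0.00699243]
-> [ -77.5 -237.1   99.1] [-21.9  -1.4  -6.1]
```

```bash
python3 -m jog '[[[0,-5,-15,4,-4,0,-1],[0,-12,-40,15,-10,0,-2],[0,-24,-72,29,-16,0,-4],[0,-35,-107,44,-22,-1,-6],[0,-47,-144,60,-22,-1,-6],[0,-60,-182,76,-22,-1,-6],[0,-70,-214,89,-22,-1,-6],[0,-77.5,-237,99,-22,-1.4,-6]]]' 100;python3 -m jog '[[[0,0,0,10,0,0,0],[0,0,0,20,0,0,0],[0,0,0,30,0,0,0],[0,0,0,40,0,0,0],[0,0,0,50,0,0,0],[0,0,0,55,0,0,0],[0,0,0,60,0,0,0],[0,0,0,60,0,0,0]]]'; python3 -c "
from h import *
s=st();print(s['ft_torque'])
tgt([.518,-.2825,.0485],93)"
```

```text
clock: 22.45
tool_pos: [0.5178, -0.2818, 0.1498]
tool_rot: [0.001, -0.025, 1.0, 0.001]
ft_force: [1.2, -0.2, -2.2]
grip_width: 0.512
clock: 23.12
tool_pos: [0.5182, -0.2779, 0.088]
tool_rot: [-0.0, -0.027, 1.0, 0.001]
ft_force: [-0.1, -0.1, -1.9]
grip_width: 0.516
23.12 [ 0.5182 -0.2779  0.088 ] [-1.000e-04 -2.650e-02  9.996e-01  1.000e-03] [-0.1 -0.1 -1.9] 0.516
[ 0.01563715  0.00628159 -0.04409179]
-> [ 0.4 -4.7 39.5] [ 0.1 -0.   0. ]
```

```bash
python3 -m jog '[[[0,0,-4,6,0,0,0],[0,0,-4,14,0,0,0],[0,0,-4,22,0,0,0],[0,0,-4,29,0,0,0],[0,0,-4,35,0,0,0],[0,0,-4,38,0,0,0],[0,0,-4,40,0,0,0],[0,0,-4,41,0,0,0]]]' ; python3 -m jog '[[[0,0,0,1,0,0,0],[0,0,0,1,0,0,0],[85,0,0,1,0,0,0],[85,0,0,1,0,0,0],[85,0,0,1,0,0,0],[85,0,0,-20,0,0,0],[85,0,0,-60,0,0,0],[85,0,0,-100,0,0,0]]]' 80; python3 -c "
from h import *
s=st()
tgt([.45,-.48,.2],93)"
```

```text
clock: 23.78
tool_pos: [0.5184, -0.2825, 0.0497]
tool_rot: [0.0, -0.026, 1.0, 0.001]
ft_force: [-7.1, 6.3, 21.8]
grip_width: 0.517
clock: 24.45
tool_pos: [0.5175, -0.2822, 0.1471]
tool_rot: [-0.001, -0.026, 1.0, 0.002]
ft_force: [0.8, 0.1, -0.2]
grip_width: 0.852
24.45 [ 0.5175 -0.2822  0.1471] [-0.0013 -0.0258  0.9997  0.002 ] [ 0.8  0.1 -0.2] 0.852
-> [  77.8 -193.8  -53.4] [ 0.2 -0.1 -0. ]
```

```bash
python3 -m jog '[[[85,0,0,-30,0,0,0],[85,0,0,-55,0,0,0],[85,20,-40,-55,0,0,0],[85,40,-80,-55,0,0,0],[85,55,-115,-55,0,0,0],[85,70,-150,-55,0,0,0],[85,80,-185,-55,0,0,0],[40,80,-195,-55,0,0,0]]]' ; python3 -c "
from h import *
c=snap('top');p=c['pixels'][:,:,::-1]
cv2.imwrite('pics/c6.png',cv2.resize(p[125:285,285:465],None,fx=4.4,fy=3.75,interpolation=cv2.INTER_CUBIC))"
```

```text
clock: 25.12
tool_pos: [0.446, -0.4877, 0.2021]
tool_rot: [0.0, -0.024, 1.0, -0.001]
ft_force: [0.4, -0.1, -0.5]
grip_width: 0.727
```

View pics/c6.png

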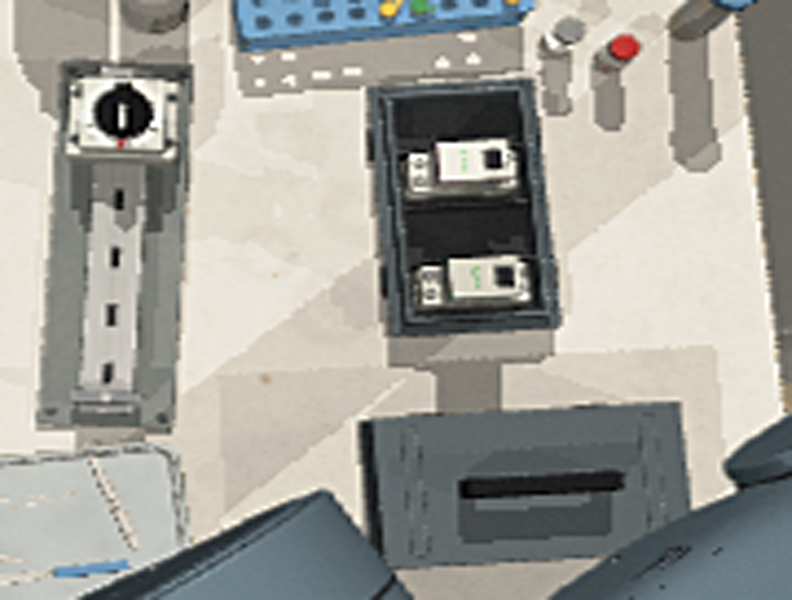

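The rail is empty. Purple is upright in pocket 3 (crop (465,165)) and green in pocket 1 (475,285). The cover lies where I set it, handle at (542,485). Fetching it now.

```bash
python3 -m jog '[[[40,0,0,0,0,0,7],[40,0,0,0,0,0,14],[40,10,20,0,0,0,21],[40,20,50,0,0,0,28],[40,30,80,0,0,0,35],[40,40,110,0,0,0,42],[40,50,130,0,0,0,49],[40,60,150,0,0,0,56]]]' ; python3 -c "
from h import *
c=cam('top');f=lambda u,v,z: world(c,285+u/4.4,125+v/3.75,z).round(4)
print(f(460,488,.111),f(624,480,.111))
tgt([.3668,-.3103,.2],3)"
```

```text
clock: 25.83
tool_pos: [0.3809, -0.3324, 0.2026]
tool_rot: [0.0, 0.448, 0.894, 0.001]
ft_force: [-0.7, -0.1, -0.1]
grip_width: 0.399
[ 0.3648 -0.2562  0.111 ] [ 0.3696 -0.3562  0.111 ]
-> [26.2  1.9  2.6] [ 0.1 -0.1 33.7]
```

```bash
python3 -m jog '[[[40,8,0,0,0,0,7],[40,16,1,0,0,0,14],[40,26,2,0,0,0,21],[40,26,2,2,0,0,28],[40,26,2,2,0,0,33.7],[40,26,2,2,0,0,33.7],[40,26,2,2,0,0,33.7],[40,26,2,2,0,0,33.7]]]'; python3 -m jog '[[[40,0,0,20,0,0,0],[40,0,0,50,0,0,0],[40,0,0,75,0,0,0],[40,0,0,90,0,0,0],[40,0,0,100,0,0,0],[40,0,0,105,0,0,0],[40,0,0,105,0,0,0],[40,0,0,105,0,0,0]]]';  python3 -c "
from h import *
tgt([.3668,-.3103,.087],3)"
```

```text
clock: 26.5
tool_pos: [0.3673, -0.3128, 0.2008]
tool_rot: [0.0, 0.685, 0.728, 0.001]
ft_force: [0.4, -0.3, -0.3]
grip_width: 0.399
clock: 27.17
tool_pos: [0.3676, -0.3137, 0.0964]
tool_rot: [0.001, 0.686, 0.727, 0.001]
ft_force: [-0.5, -0.5, 0.4]
grip_width: 0.398
-> [ 3.4 -0.6  9.4] [0.1 0.  0.3]
```

```bash
python3 -m jog '[[[40,3.4,-0.6,5,0,0,0],[40,3.4,-0.6,9,0,0,0],[40,3.4,-0.6,9,0,0,0],[0,3.4,-0.6,9,0,0,0],[0,3.4,-0.6,9,0,0,0],[0,3.4,-0.6,9,0,0,0],[0,3.4,-0.6,9,0,0,0],[0,3.4,-0.6,9,0,0,0]]]' 100;  python3 -m jog '[[[0,0,0,-5,0,0,0],[0,0,0,-15,0,0,0],[0,0,0,-35,0,0,0],[0,0,0,-60,0,0,0],[0,0,0,-90,0,0,0],[0,0,0,-120,0,0,0],[0,0,0,-142,0,0,0],[0,0,0,-142,0,0,0]]]';  python3 -c "
from h import *
st();tgt([.5835,-.2815,.229],-87)"
```

```text
clock: 27.83
tool_pos: [0.3668, -0.3101, 0.0872]
tool_rot: [0.001, 0.687, 0.727, 0.001]
ft_force: [1.6, 1.1, 1.7]
grip_width: 0.143
clock: 28.5
tool_pos: [0.3677, -0.3121, 0.2344]
tool_rot: [0.005, 0.687, 0.727, -0.0]
ft_force: [0.4, -0.7, -2.4]
grip_width: 0.14
28.5 [ 0.3677 -0.3121  0.2344] [ 4.800e-03  6.866e-01  7.270e-01 -3.000e-04] [ 0.4 -0.7 -2.4] 0.14
-> [ 18.2 217.1   6.6] [ 0.6  0.1 90.3]
```

```bash
python3 -m jog '[[[0,0,20,0,0,0,5],[0,2,40,0,0,0,10],[0,4,60,0,0,0,16],[0,6,85,0,0,0,22],[0,8,110,0,0,0,28],[0,10,135,0,0,0,34],[0,12,160,0,0,0,40],[0,14,175,0,0,0,45]]]';  python3 -c "
from h import *
st();tgt([.5835,-.2815,.229],-87)"
```

```text
clock: 29.17
tool_pos: [0.5417, -0.2851, 0.2274]
tool_rot: [-0.001, 0.913, 0.407, 0.0]
ft_force: [0.7, 0.0, -3.4]
grip_width: 0.14
29.17 [ 0.5417 -0.2851  0.2274] [-1.100e-03  9.135e-01  4.068e-01  5.000e-04] [ 0.7  0.  -3.4] 0.14
-> [30.6 28.7 -1.6] [-0.1 -0.1 45. ]
```

```bash
python3 -m jog '[[[0,5,5,0,0,0,6],[0,10,10,0,0,0,12],[0,16,15,0,0,0,18],[0,22,20,0,0,0,25],[0,28,26,0,0,0,32],[0,30.6,28.7,0,0,0,39],[0,30.6,28.7,0,0,0,45],[0,30.6,28.7,0,0,0,45]]]';python3 -m jog '[[[0,0,0,15,0,0,0],[0,0,0,30,0,0,0],[0,0,0,45,0,0,0],[0,0,0,55,0,0,0],[0,0,0,60,0,0,0],[0,0,0,60,0,0,0],[0,0,0,60,0,0,0],[0,0,0,60,0,0,0]]]';  python3 -c "
from h import *
st();tgt([.5835,-.2815,.109],-87)
c=snap('scene');p=c['pixels'][:,:,::-1]
cv2.imwrite('pics/s7.png',cv2.resize(p[180:280,310:430],(720,600),interpolation=cv2.INTER_CUBIC))"
```

```text
clock: 29.83
tool_pos: [0.5814, -0.2818, 0.2273]
tool_rot: [-0.001, 1.0, 0.027, -0.001]
ft_force: [0.6, 0.9, -3.4]
grip_width: 0.139
clock: 30.5
tool_pos: [0.5825, -0.2826, 0.1701]
tool_rot: [0.0, 1.0, 0.029, 0.001]
ft_force: [0.4, 0.2, -2.1]
grip_width: 0.143
30.5 [ 0.5825 -0.2826  0.1701] [2.000e-04 9.996e-01 2.880e-02 1.200e-03] [ 0.4  0.2 -2.1] 0.143
-> [ 0.9 -1.1 61.1] [ 0.  -0.1  0.3]
```

View pics/s7.png

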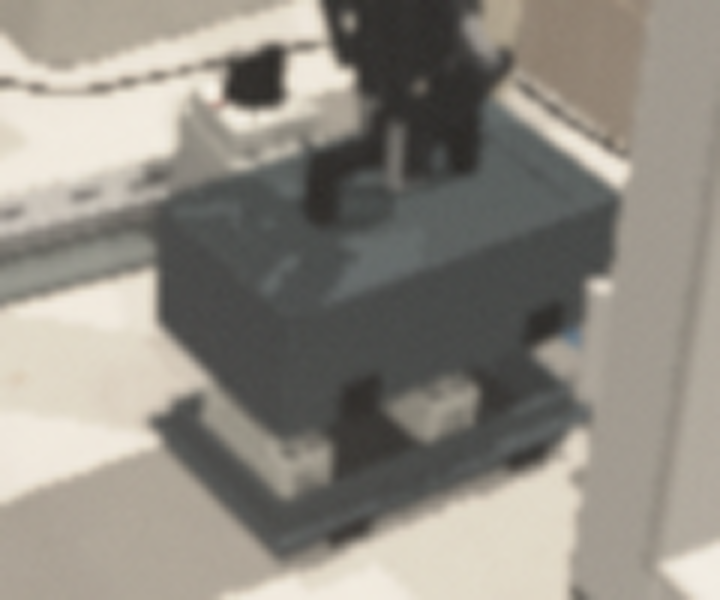

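The cover is level and in line above the case. I'll lower it gently while watching the force.

```bash
python3 -m jog '[[[0,1,-1,6,0,0,0],[0,1,-1,12,0,0,0],[0,1,-1,18,0,0,0],[0,1,-1,24,0,0,0],[0,1,-1,30,0,0,0],[0,1,-1,34,0,0,0],[0,1,-1,38,0,0,0],[0,1,-1,38,0,0,0]]]';python3 -m jog '[[[0,0,0,2,0,0,0],[0,0,0,4,0,0,0],[0,0,0,6,0,0,0],[0,0,0,8,0,0,0],[0,0,0,9,0,0,0],[0,0,0,10,0,0,0],[0,0,0,10,0,0,0],[0,0,0,10,0,0,0]]]'
```

```text
clock: 31.22
tool_pos: [0.5825, -0.2808, 0.1298]
tool_rot: [-0.001, 1.0, 0.029, -0.0]
ft_force: [-0.7, -0.1, -2.0]
grip_width: 0.144
clock: 31.88
tool_pos: [0.583, -0.2812, 0.1211]
tool_rot: [-0.0, 1.0, 0.029, 0.001]
ft_force: [-0.0, -0.1, -2.2]
grip_width: 0.146
```

```bash
python3 -m jog '[[[0,0,0,2,0,0,0],[0,0,0,4,0,0,0],[0,0,0,6,0,0,0],[0,0,0,8,0,0,0],[0,0,0,10,0,0,0],[0,0,0,12,0,0,0],[0,0,0,13,0,0,0],[0,0,0,13,0,0,0]]]'
```

```text
clock: 32.55
tool_pos: [0.5831, -0.2813, 0.1091]
tool_rot: [-0.0, 1.0, 0.029, 0.001]
ft_force: [-1.9, 0.9, 3.6]
grip_width: 0.137
```

Seated at 0.109, the same height as when I first gripped it. Releasing and moving clear.

```bash
python3 -m jog '[[[40,0,0,0,0,0,0],[40,0,0,0,0,0,0],[40,0,0,0,0,0,0],[40,0,0,0,0,0,0],[40,0,0,-20,0,0,0],[40,0,0,-50,0,0,0],[40,0,0,-80,0,0,0],[40,0,0,-110,0,0,0]]]';python3 -m jog '[[[40,-30,30,0,0,0,0],[40,-60,60,0,0,0,0],[40,-90,90,0,0,0,0],[40,-120,120,0,0,0,0],[40,-150,150,0,0,0,0],[40,-170,180,0,0,0,0],[40,-170,200,0,0,0,0],[40,-170,200,0,0,0,0]]]';  python3 -c "
from h import *
st()
c=snap('top');p=c['pixels'][:,:,::-1]
a=cv2.resize(p[125:245,285:435],(500,400),interpolation=cv2.INTER_CUBIC)
c=snap('scene');p=c['pixels'][:,:,::-1]
b=cv2.resize(p[200:280,325:415],(300,267),interpolation=cv2.INTER_CUBIC)
o=np.zeros((400,800,3),np.uint8);o[:,:500]=a;o[:267,500:]=b
cv2.imwrite('pics/f8.png',o)"
```

```text
clock: 33.22
tool_pos: [0.5828, -0.2811, 0.219]
tool_rot: [-0.001, 1.0, 0.029, 0.0]
ft_force: [-0.0, -0.3, 0.4]
grip_width: 0.397
clock: 33.88
tool_pos: [0.4224, -0.4954, 0.2174]
tool_rot: [0.001, 1.0, 0.026, 0.001]
ft_force: [-0.4, 0.3, -0.1]
grip_width: 0.4
33.88 [ 0.4224 -0.4954  0.2174] [8.000e-04 9.997e-01 2.600e-02 6.000e-04] [-0.4  0.3 -0.1] 0.4
```

View pics/f8.png

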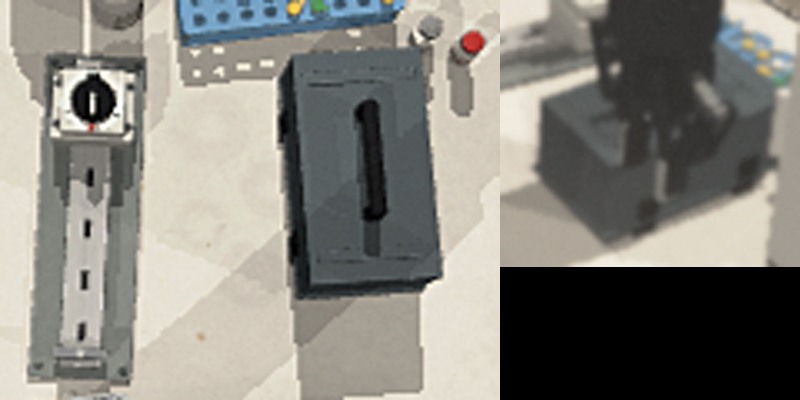

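The cover sits flat on the case as it did at the start, the rail is empty, and the knob points at the red mark. Handing in.

```bash
python3 -c "
from h import *
st();print(r.hand_in())"
```

```text
33.98 [ 0.4241 -0.4912  0.2173] [-8.000e-04  9.996e-01  2.770e-02  6.000e-04] [0.2 0.2 0.4] 0.4
the job is handed in; nothing more can be done
None
```

The job is done and handed in at about 34 s of the 210 s allowed.

- **Switch:** I turned it first; its white line points to the red zero mark, within about 1° in the picture.
- **Modules:** Only two were on the rail, purple and green. I tipped each one off and stood it upright in the case, purple in pocket 3 and green in pocket 1. Both went fully down: the tool stopped at 48.5 mm and 49.7 mm, the heights expected on the pocket floor. The brown lookalike was left alone.
- **Cover:** I set it aside on the clear bench, then put it back after the modules were in. It seated with the tool at 109 mm, the same height as when I first gripped it, and looks flat on the case.

The last pictures showed the rail empty, the cover on, the switch still at zero and the robot clear of everything. In the parts of the bench I rechecked, nothing else had moved.

The camera positions were about 2–5 mm off from where the gripper found the knob and handle, so I corrected for that as I went. I saw no knock to the cover and no loosening of the grip. No check failed.

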